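Lever an actuator base up on to its service catches

ROBOT

A 7-joint arm with a two-finger parallel gripper is mounted at the origin on the work surface. World frame = base frame: x ahead of the robot, y to its left, z up, the work surface at z = 0. Lengths are in m, angles in degrees, forces in N, time in s.
With the tool pointing down it reaches from about 0.425 to 0.95 m from the base axis. Payload 4.7 kg.
Tool frame: the origin (TCP) lies on the centre line of the jaws, within the pads' length; the fingertips stand arm.nose_length ahead of it and the grasp point (between the pads) lies 8 mm behind it (arm.nose_length is the distance from the TCP to the fingertips, in m); z points along the fingers, y is the line along which they close (so a half turn about z gives the same grasp; the last joint's range is limited). The gripper opens to 85 mm and grips with 20 to 120 N. Pads are 22 mm wide; open, the fingers measure 114 mm over their backs; the gripper's body (76 mm by 85 mm) begins 54 mm behind the grasp point. The pads swing forward as they close: fully open they stand 13 mm farther back than shut.
Start: joints at [-66.744, 26.849, -2.785, 87.806, 1.381, 65.374, -4.715], TCP at [0.284, 0.612, 0.242] pointing down, gripper open.
Joint ranges: [-148.3, 148.3], [-19.14, 114.17], [-79.39, 73.82], [5.75, 140.21], [-59.74, 239.74], [12.07, 113.84], [-152.46, 152.46]. Speed limits (degrees/s): [147.25, 147.25, 180, 180, 180, 180, 180].

INTERFACE

Orientations are given as [roll, pitch, yaw] about the fixed x, y, z axes, in that order (R = Rz(yaw) Ry(pitch) Rx(roll)).
In Python, from bench import arm gives the robot as it stands.
- The arm moves only by the tool carry_out, never from a script. Its argument "rows" is text: rows parted by semicolons, each of 6 numbers parted by spaces: the shift along the tool's x, y, z in m, then the turn, a rotation vector about the tool's x, y, z in degrees. In form: tx ty tz ax ay az; .... A call has 1 to 8 rows; each row is the pose to reach, as a shift and turn from the pose commanded when the call began, along the tool's axes at that moment; what a row does not reach only later rows make up. A row lasts 1/12 s, in which the tool goes at most 41.7 mm and 7.16 degrees, less where a joint would pass 70% of its speed; a pose out of reach is approached as far as the arm can. A call with a gripper value outside its range is refused whole. "claw" is the gripper command: -1 is shut, 1 is fully open, values between are in proportion, set as the call begins (left out, the last holds). The fingers move at their own pace and stop on an object; the grip force is fixed at half the most. Time passes only in rows, so rows that repeat a pose let the fingers close. It gives the time, the measured TCP pose, the force, the opening and the grip force at its end, in the units of the state.
- arm.get_obs(): the state, without advancing time (a new reading comes with each control period).
- arm.snapshot(name): name is "scene" or "top"; returns a dict with "image" (420x560x3 uint8, red, green, blue), "z_map" (420x560 float32, m along the optical axis (not along the pixel's ray), 0 where there is no reading), "K" (3x3 intrinsics, pixels), "R" (3x3) and "t" (3): a world point X has camera coordinates R X + t. Camera axes: x right, y down, z forward; pixel columns grow to the right and rows downward; lengths in m; the calibration is good to about 2 mm. A picture is of the moment at which its call begins.
- arm.close_job(): hands the job in; it is judged then, once.
The state is a dict: "time": time; "joint_positions": joint angles; "qd": joint speeds; "effort": joint torques, N m; "ee_pos": TCP position; "tool_rot": TCP orientation; "force": force on the tool from outside, world axes, zero at the start; "moment": the same for the moment, N m; "finger_gap": finger opening in m; "grip_force": force on a finger pad.
Only numpy, scipy, OpenCV 4.12 (cv2) and the standard library are available. Lean on these libraries where they do the work, as an engineer would, in place of code of your own. Each camera call takes 0.05 s, during which the arm holds its last target. There are 200 camera calls.

TASK

Using the flat pry bar over the fulcrum block, gently lever up the front edge of the heavy actuator base until both spring catches have snapped out beneath its plate, without forcing it against the lips above. Ease the base down on to the catches, draw the bar out and lay it flat on the bench well clear of the stand and the fulcrum. Do not touch the base with the gripper, never jerk or drop it, and leave the screwdriver, jar and parts bin alone.

Things in the scene. Friction and masses are not known exactly. Their poses are not given: they have to be found in the camera images.
- bar: Loose pry bar, 0.3 kg, 270 mm long: flat steel blade 20 mm wide, 6 mm thick over the whole length, with a black box handle 110 mm long, 26 mm wide on its rear end, top 26 mm above the blade's underside. Origin: mid-length, on the underside. Own x points to the blade tip (x = +135 mm), handle from x = -135 to -25 mm, z up on the handle's side. Starts lying flat on the bench, handle up.
- bar_tip (a point): Middle of the bar's blade tip, at bar x = +135 mm, 3 mm above the underside.
- bar_end (a point): End of the bar's handle, at bar x = -135 mm, 13 mm above the underside.
- base: Heavy loose base (3 to 6 kg): steel plate 200 x 160 x 12 mm on four 20 mm rubber feet, motor and actuator on top. Origin: on the bench under the plate's centre; x along the 200 mm width, y from front edge (y = -80 mm) to rear. Underside 20 mm above the bench at the start. It tips about its rear feet (a ledge is 2 mm behind them); raising the front edge takes about 14 to 30 N there.
- rib_mid (a point): Middle of the front face of a cross rib (100 mm wide) under the base plate, 32 mm behind the front edge (base y = -48 mm), hanging from the plate down to 3 mm above the bench. The gap before it, under the middle of the front edge, is free for the bar; its tip may butt gently against the rib.
- edge_mid (a point): Middle of the lower front edge of the base plate (base x = 0, y = -80, z = 20 mm).
- edge_left (a point): Lower front edge of the base plate near one corner (base x = -95, y = -80, z = 20 mm).
- edge_right (a point): The same near the other corner (base x = +95 mm).
- stand: Fixed stand round the base, origin and axes as the base at the start: rear ledge, side rails (8 mm high) and two aluminium catch housings before the front edge at x = -77 and +77 mm, each 36 mm wide, y = -125 to -84 mm, 51 to 59 mm high, with a lip over the plate to y = -67 mm. The lips stop the plate hard 3 mm after the catches spring out. The lane x = -59 to +59 mm is free for the bar.
- catch_left (a joint): Spring catch bolt, 24 mm wide, at stand x = -77 mm, sliding along stand +y (m): near 0 while it presses on the plate's front face, about 0.013 when sprung out under the plate. Its top is 26 to 34 mm above the bench (set differently each time, both alike, not measured): it springs out when the plate's edge has risen 6 to 14 mm, and 3 mm more meets the lips.
- catch_right (a joint): The same catch in the housing at stand x = +77 mm.
- fulcrum: Fixed steel fulcrum block, 60 mm wide (own x, parallel to the base's front edge), 34 mm deep, with a round crown (8 mm radius) along x, highest line 28 mm above the bench. Origin: centre of its underside, 52 to 70 mm before the front edge. The bar lies over it sloping 15 to 20 degrees down into the gap under the plate, handle high; pressing the handle down raises the plate.
- screwdriver: Bystander: screwdriver with blue handle, lying on the bench.
- jar: Bystander: small closed jar, 48 mm across, 60 mm high.
- parts_bin: Bystander: black open parts bin 110 x 90 x 50 mm.
Mind the look-alikes: they are no part of the job. Leave any pink look-alike of the part that bears catch_left alone.

How it is judged (in metres and radians):
On the way, in this order (a step that is already met when the one before it is completed fails the run):
1. the bar, resting over the fulcrum block, carries the base and has raised its front edge 3 mm (contact force between bar and base above 4 N and contact force between bar and fulcrum above 4 N and height (world z) of edge_mid above 0.023 m), for 0.1 s.
2. both catches have sprung out under the plate (value of joint each of catch_left, catch_right above 0.01 m), for 0.2 s.
At the end, for the whole second after the job is handed in: Both catches out over 10 mm, plate at rest on them (front corners of its underside 23.5 to 36.5 mm high); bar flat and still on the bench (tip below 20 mm, handle end below 25 mm), touching neither base, fulcrum nor stand, its tip over 60 mm from the middle of the plate's front edge (all of step 2 and height (world z) of edge_left between 0.0235 and 0.0365 m and height (world z) of edge_right between 0.0235 and 0.0365 m and linear speed of each of base, bar below 0.01 m/s and contact force between bar and base below 0.1 N and contact force between bar and fulcrum below 0.1 N and contact force between bar and stand below 0.1 N and height (world z) of bar_tip below 0.02 m and height (world z) of bar_end below 0.025 m and horizontal distance between bar_tip and edge_mid above 0.06 m).
It fails at once if the bar pressed on the base with more than 45 N (contact force between bar and base above 45 N).
It fails at once if the base jerked or dropped (its origin faster than 0.12 m/s) (linear speed of base above 0.12 m/s).
It fails at once if the gripper or arm pushed the base (over 2 N) (contact force between any of the fingers, the arm and base above 2 N).
It fails at once if the screwdriver, jar or parts bin was moved by more than 30 mm (distance of any of screwdriver, jar, parts_bin from where it was at the start of the episode above 0.03 m).
It also fails if it takes over 64 s, if anything falls off the work surface, if the arm or the gripper's body presses on something with over 40 N, if the wrist force passes 120 N, or if a joint passes its speed limit or range.

## Working session

There is one attempt and no reset: what is moved stays moved. The work goes in short steps, Python scripts to look and compute and a tool call to move; the robot and the scene stay as the last step left them, time stands still between calls to the robot, and variables do not carry over. Pictures are saved under pics/ and viewed, at most 10 in all, crops included, and the job is handed in when it is done.

Besides the shell and the picture viewer there is one more tool, called after "Call:" by a JSON object that holds its "name" and its "arguments", one argument or row to a line. carry_out: Moves the arm, as the interface text tells. Its arguments: {"type":"object","properties":{"rows":{"type":"string"},"claw":{"type":"number"}},"required":["rows"]}

```bash
mkdir -p pics; ls
python3 - <<'E'
from bench import arm
import cv2,numpy as np
print(arm.get_obs(), arm.nose_length)
for n in("scene","top"):
    s=arm.snapshot(n); np.savez(f"pics/{n}0.npz",**s)
    cv2.imwrite(f"pics/{n}0.png",s["image"][:,:,::-1])
    print(n,s["K"].tolist(),s["R"].tolist(),s["t"])
E
```

```text
pics
{'time': 0.0, 'joint_positions': array([-66.74360056,  26.89878652,  -2.78452437,  87.87502374,
         1.38125294,  65.37431082,  -4.7132761 ]), 'qd': array([-0.00314662,  0.05840585,  0.07318144,  0.01215117, -0.02263482,
        0.04587272, -0.06738254]), 'effort': array([ 1.23222260e-03, -5.10311651e+01, -4.59866622e-02, -2.37705410e+01,
        1.06739852e-02,  7.87428115e-03,  1.77251877e-05]), 'ee_pos': array([0.28407938, 0.61168172, 0.24123438]), 'tool_rot': array([-1.79885542e+02,  4.50522271e-03,  1.55092145e+02]), 'force': array([-0.27875527, -0.65037036, -0.18547603]), 'moment': array([-0.00898018,  0.06663248, -0.01500929]), 'grip_force': 0.0, 'finger_gap': 0.08530128227473596} 0.011
scene [[400.32307948056695, 0.0, 281.8888056305689], [0.0, 400.32307948056695, 211.03722290457216], [0.0, 0.0, 1.0]] [[0.8340178519413636, 0.5516359665838256, -0.010582202712197251], [0.31067841825450576, -0.4853916621320372, -0.8172354952910309], [-0.4559530053349708, 0.6783013303125881, -0.5762067009521681]] [-0.48564749 -0.12768873  1.29132556]
top [[425.36405961381644, 0.0, 275.79467828868934], [0.0, 425.36405961381644, 205.83981457821548], [0.0, 0.0, 1.0]] [[0.004079642436994422, -0.999724736447081, -0.02310428214424752], [-0.9988165014772663, -0.0029539696266826236, -0.04854761003549907], [0.04846599730017456, 0.023274995150576426, -0.9985536148382019]] [0.04931972 0.55942342 1.23345777]
```

View pics/scene0.png

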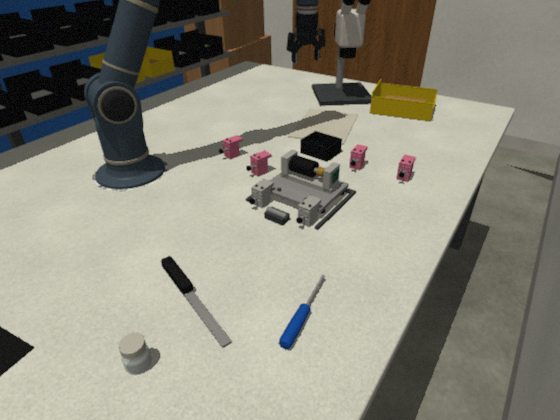

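View pics/top0.png

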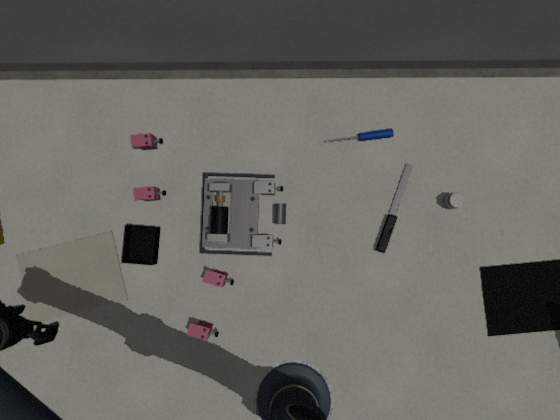

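The top view shows the bar: tip at about (408,165), black handle end at (380,250). The base and stand are at about (237,213), with the grey catch housings at (265,187) and (265,241). The grey steel block at (279,213) is the fulcrum. The pink housings at (145,141), (148,193), (216,277) and (201,330) are look-alikes, so I'll leave them alone. The scene view agrees.

```bash
cat > h.py <<'E'
import numpy as np,cv2
from scipy.spatial.transform import Rotation as Ro
def cloud(s):
    z=s["z_map"];v,u=np.indices(z.shape);K=s["K"]
    P=np.stack([(u-K[0,2])/K[0,0]*z,(v-K[1,2])/K[1,1]*z,z],-1)
    W=(P-s["t"])@s["R"]; W[z<=0]=np.nan
    return W
def proj(s,X):
    c=np.atleast_2d(X)@s["R"].T+s["t"];p=c@s["K"].T;return p[:,:2]/p[:,2:]
def rows(o,goal_pos,goal_rpy):
    """shift+rotvec in tool axes from measured pose"""
    R0=Ro.from_euler("xyz",o["tool_rot"],degrees=True);R1=Ro.from_euler("xyz",goal_rpy,degrees=True)
    return R0.inv().apply(np.array(goal_pos)-o["ee_pos"]).round(4),(R0.inv()*R1).as_rotvec(degrees=True).round(2)
E
python3 - <<'E'
from h import *
def rect(P,n):
    (c,wh,a)=cv2.minAreaRect((P[:,:2]*1000).astype(np.float32));print(n,len(P),np.round(c,1),np.round(wh,1),round(a,2),"z med/max",np.round(np.median(P[:,2])*1e3,1),np.round(np.percentile(P[:,2],97)*1e3,1))
for n in("top","scene"):
    s=dict(np.load(f"pics/{n}0.npz"));W=cloud(s);I=s["image"].astype(int);V=I.max(2)
    t=dict(np.load("pics/top0.npz"))
    g=np.isfinite(W).all(-1)
    X=W[g];v=V[g]
    uv=proj(t,X*[1,1,1])
    def box(u0,v0,u1,v1):return (uv[:,0]>u0)&(uv[:,0]<u1)&(uv[:,1]>v0)&(uv[:,1]<v1)
    b=box(365,155,420,262)
    bench=b&(abs(X[:,2])<.002);print(n,"bench z",np.median(X[box(300,260,360,330)][:,2])*1e3)
    rect(X[b&(X[:,2]>.0035)],"bar");rect(X[b&(X[:,2]>.015)],"handle")
    bl=X[b&(X[:,2]>.0035)&(X[:,2]<.010)];rect(bl,"blade")
    f=box(269,198,295,228);rect(X[f&(X[:,2]>.008)],"fulcrum");
    Y=X[f&(X[:,2]>.022)];print("crown mean",Y.mean(0)*1e3)
    st=box(195,165,292,262)
    rect(X[st&(X[:,2]>.026)&(X[:,2]<.038)],"plate")
    for k,bb in(("hA",(250,175,280,200)),("hB",(248,228,280,252))):
        rect(X[box(*bb)&(X[:,2]>.045)],k)
t=dict(np.load("pics/top0.npz"))
i=t["image"][150:275,185:310];cv2.imwrite("pics/crop.png",cv2.resize(i,None,fx=4.8,fy=4.8,interpolation=cv2.INTER_CUBIC)[:,:,::-1])
E
```

```text
top bench z 0.35082230118169283
bar 1168 [ 552.5 -289.7] [158.5 313. ] 89.4 z med/max 6.8 29.0
handle 378 [ 482.3 -267.6] [ 27.3 113.6] 70.07 z med/max 25.7 30.6
blade 757 [ 552.5 -289.7] [158.5 313. ] 89.4 z med/max 5.0 9.4
fulcrum 246 [538.2  40.3] [58.7 32.2] 0.17 z med/max 22.7 29.8
crown mean [538.70440141  39.99648365  25.81019004]
plate 2527 [537.3 148.6] [229.7 200.2] 88.39 z med/max 32.0 36.4
hA 262 [612.   85.2] [58.2 35.5] 86.03 z med/max 56.0 61.3
hB 259 [458.2  89.3] [57.5 35.5] 87.33 z med/max 56.2 61.7
scene bench z 0.22474970284982737
bar 1228 [ 562.9 -301.5] [ 82.  282.7] 82.28 z med/max 7.6 27.7
handle 499 [ 482.3 -270.6] [ 26.5 114.7] 70.54 z med/max 26.0 28.2
blade 687 [ 561.4 -312.7] [ 59.4 282.6] 82.28 z med/max 6.2 8.4
fulcrum 258 [538.8  36.4] [37.3 63.8] 88.03 z med/max 20.2 28.9
crown mean [540.95269304  34.77404611  26.21856475]
plate 1416 [538.4 144.7] [229.4 202.4] 88.41 z med/max 31.8 36.5
hA 246 [612.9  81.1] [61.1 38. ] 87.7 z med/max 55.6 58.9
hB 215 [459.6  86.1] [63.2 38. ] 88.3 z med/max 55.7 58.9
```

View pics/crop.png

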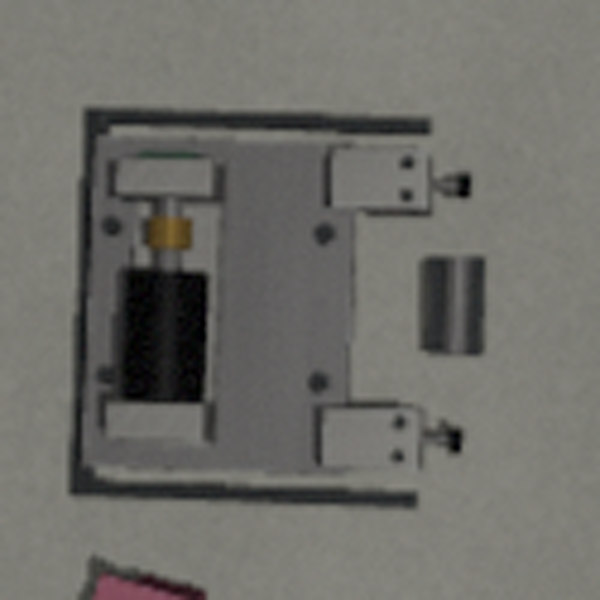

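The crop confirms the silver fulcrum at (455,305) between the grey housings at (375,180) and (368,437), and their black catch knobs at (460,185) and (455,437). Measured positions:
- **Bar handle:** centre (0.482,-0.269), yaw -19.7°, top at 26 mm.
- **Fulcrum:** (0.5385,0.038), 63 mm before the front edge (0.536,0.101).
- **Stand:** yaw -1.7°.

All of these fit the given sizes.

```bash
cat >> h.py <<'E'
def chain(wps):
    for a,b in zip(wps[:-1],wps[1:]):
        o=dict(ee_pos=np.array(a[0]),tool_rot=a[1]);t,r=rows(o,*b);print(*t,*r)
E
python3 - <<'E'
from h import *
from bench import arm
o=arm.get_obs()
chain([(o["ee_pos"],o["tool_rot"]),((.42,.38,.24),(180,0,100)),((.53,.1,.24),(180,0,45)),((.52,-.18,.2),(180,0,-10)),((.482,-.269,.08),(180,0,-19.7))])
E
```

```text
-0.2209 -0.153 0.0016 -0.09 0.05 55.09
-0.2948 0.0597 0.0 0.0 -0.0 55.0
-0.2051 0.1909 0.04 -0.0 -0.0 55.0
-0.022 0.0942 0.12 0.0 -0.0 9.7
```

Call:
{"name": "carry_out", "arguments": {
  "rows": "-0.221 -0.153 0 0 0 55; -0.221 -0.153 0 0 0 55; -0.221 -0.153 0 0 0 55; -0.221 -0.153 0 0 0 55; -0.221 -0.153 0 0 0 55; -0.221 -0.153 0 0 0 55; -0.221 -0.153 0 0 0 55; -0.221 -0.153 0 0 0 55",
  "claw": 1
}}

```text
time: 0.77
ee_pos: [0.424, 0.374, 0.2423]
tool_rot: [180.0, 0.2, 99.2]
force: [-0.2, 0.9, 0.6]
finger_gap: 0.0856
grip_force: 0.0
```

Call:
{"name": "carry_out", "arguments": {
  "rows": "-0.295 0.06 0 0 0 55; -0.295 0.06 0 0 0 55; -0.295 0.06 0 0 0 55; -0.295 0.06 0 0 0 55; -0.295 0.06 0 0 0 55; -0.295 0.06 0 0 0 55; -0.295 0.06 0 0 0 55; -0.295 0.06 0 0 0 55"
}}

```text
time: 1.43
ee_pos: [0.5327, 0.0921, 0.2427]
tool_rot: [179.8, 0.1, 44.2]
force: [0.6, -0.1, 0.4]
finger_gap: 0.0852
grip_force: 0.0
```

Call:
{"name": "carry_out", "arguments": {
  "rows": "-0.205 0.191 0.04 0 0 55; -0.205 0.191 0.04 0 0 55; -0.205 0.191 0.04 0 0 55; -0.205 0.191 0.04 0 0 55; -0.205 0.191 0.04 0 0 55; -0.205 0.191 0.04 0 0 55; -0.205 0.191 0.04 0 0 55; -0.205 0.191 0.04 0 0 55"
}}

```text
time: 2.1
ee_pos: [0.519, -0.1878, 0.2021]
tool_rot: [179.7, 0.0, -10.9]
force: [-0.4, 0.1, 0.1]
finger_gap: 0.0856
grip_force: 0.0
```

Call:
{"name": "carry_out", "arguments": {
  "rows": "-0.02 0.085 0.12 0 0 8.8; -0.02 0.085 0.12 0 0 8.8; -0.02 0.085 0.12 0 0 8.8; -0.02 0.085 0.12 0 0 8.8; -0.02 0.085 0.12 0 0 8.8; -0.02 0.085 0.12 0 0 8.8; -0.02 0.085 0.12 0 0 8.8"
}}

```text
time: 2.68
ee_pos: [0.4883, -0.2594, 0.083]
tool_rot: [-180.0, -0.1, -18.7]
force: [0.8, -0.3, 0.8]
finger_gap: 0.0854
grip_force: 0.0
```

Run:
```python
from h import *
from bench import arm
o=arm.get_obs();print(o["ee_pos"],o["tool_rot"],o["joint_positions"].round())
print(rows(o,(.482,-.269,.015),(180,0,-19.7)))
s=arm.snapshot("scene");i=s["image"][180:380,80:340]
print(proj(s,[o["ee_pos"],o["ee_pos"]-[0,0,.011],(.4823,-.269,.026)])-[80,180])
cv2.imwrite("pics/a.png",cv2.resize(i,None,fx=3,fy=3)[:,:,::-1])
```

```text
[ 0.48832442 -0.25941621  0.08299013] [-1.79966486e+02 -7.20862505e-02 -1.86591824e+01] [ -7.  32.  41. 115. -30.  44. -57.]
(array([-0.003 ,  0.0111,  0.068 ]), array([-0.03, -0.07,  1.04]))
[[96.53206339 69.94660533]
 [97.37129602 73.88458459]
 [95.59133113 91.25857889]]
```

View pics/a.png

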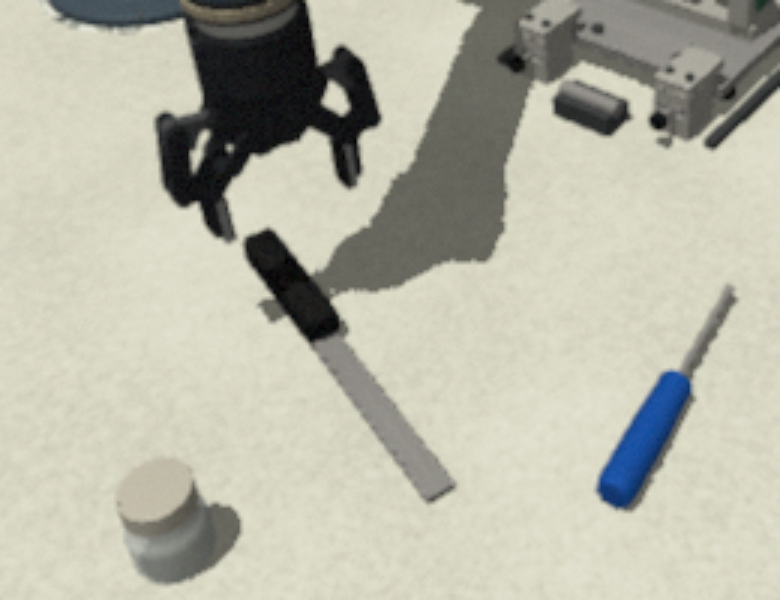

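The gripper straddles the handle, with fingertips at (225,238) and (350,183) and the handle at (290,285). That matches the projection, so I'll descend and close.

Call:
{"name": "carry_out", "arguments": {
  "rows": "-0.003 0.011 0.03 0 0 1; -0.003 0.011 0.05 0 0 1; -0.003 0.011 0.06 0 0 1; -0.003 0.011 0.064 0 0 1; -0.003 0.011 0.067 0 0 1; -0.003 0.011 0.067 0 0 1; -0.003 0.011 0.067 0 0 1; -0.003 0.011 0.067 0 0 1"
}}

```text
time: 3.4
ee_pos: [0.4817, -0.2695, 0.0162]
tool_rot: [-180.0, -0.1, -19.7]
force: [0.6, 0.6, -0.6]
finger_gap: 0.0855
grip_force: 0.0
```

Call:
{"name": "carry_out", "arguments": {
  "rows": "0 0 0 0 0 0; 0 0 0 0 0 0; 0 0 0 0 0 0; 0 0 0 0 0 0; 0 0 0 0 0 0; 0 0 0 0 0 0; 0 0 0 0 0 0; 0 0 0 0 0 0",
  "claw": -1
}}

```text
time: 4.07
ee_pos: [0.4811, -0.2694, 0.0156]
tool_rot: [-180.0, -0.0, -19.7]
force: [-0.3, 0.9, 4.0]
finger_gap: 0.0244
grip_force: 60.3
```

Call:
{"name": "carry_out", "arguments": {
  "rows": "0 0 -0.02 0 0 0; 0 0 -0.04 0 0 0; 0 0 -0.06 0 0 0; 0 0 -0.08 0 0 0; 0 0 -0.1 0 0 0; 0 0 -0.1 0 0 0; 0 0 -0.1 0 0 0; 0 0 -0.1 0 0 0"
}}

```text
time: 4.73
ee_pos: [0.4799, -0.2684, 0.1138]
tool_rot: [-180.0, 0.2, -19.7]
force: [-0.6, -0.1, -3.8]
finger_gap: 0.0244
grip_force: 59.5
```

```bash
cat > barpose.py <<'E'
# bar measurement in the tool frame from both views
from h import *
from bench import arm
o=arm.get_obs();R=Ro.from_euler("xyz",o["tool_rot"],degrees=True)
print("ee",o["ee_pos"].round(4),o["tool_rot"].round(2),"F",o["force"].round(2),"M",o["moment"].round(2),"t",o["time"])
for n in("top","scene"):
    s=arm.snapshot(n);W=cloud(s);g=np.isfinite(W).all(-1);X=R.inv().apply(W[g]-o["ee_pos"])
    # blade in tool frame: x ahead, |y|<.03
    m=(X[:,0]>.075)&(X[:,0]<.24)&(abs(X[:,1])<.035)&(abs(X[:,2])<.05)&(W[g][:,2]>.012)
    B=X[m]
    if len(B)<30: print(n,"few",len(B));continue
    pz=np.polyfit(B[:,0],B[:,2],1);B=B[abs(B[:,2]-np.polyval(pz,B[:,0]))<.006];pz=np.polyfit(B[:,0],B[:,2],1);py=np.polyfit(B[:,0],B[:,1],1)
    print(n,len(B),"tip x",B[:,0].max().round(4),"blade top z@.1,.2",np.polyval(pz,[.1,.2]).round(4),"y@.1,.2",np.polyval(py,[.1,.2]).round(4))
E
python3 barpose.py
```

```text
ee [ 0.4799 -0.2684  0.1138] [-1.7997e+02  1.6000e-01 -1.9690e+01] F [-0.63 -0.08 -3.84] M [0.04 0.26 0.02] t 4.7333
top 398 tip x 0.2145 blade top z@.1,.2 [0.0099 0.0107] y@.1,.2 [-0.001  -0.0019]
scene 684 tip x 0.2184 blade top z@.1,.2 [0.0102 0.0109] y@.1,.2 [0.0026 0.0018]
```

The bar is held as planned: the tip is at tool x = 0.216, the underside at tool z = 0.016, and it sits straight. Next I'll work out the lever poses.

```bash
cat >> h.py <<'E'
PSI=np.radians(88.3);D=np.array([np.cos(PSI),np.sin(PSI),0]);Z=np.array([0,0,1.])
FUL=np.array([.5355,.038,0])
def barpose(th,tip):  # tip = world point of underside tip
    th=np.radians(th);a=D*np.cos(th)-Z*np.sin(th);u=D*np.sin(th)+Z*np.cos(th)
    R=np.stack([a,np.cross(-u,a),-u],1)
    return tip-.216*a+.016*u, Ro.from_matrix(R).as_euler("xyz",degrees=True)
E
python3 - <<'E'
from h import *
from bench import arm
o=arm.get_obs()
th=17.5;fin=FUL+D*.083+Z*.0037;t=np.radians(th);a=D*np.cos(t)-Z*np.sin(t)
pre=barpose(th,fin-.12*a);F=barpose(th,fin);print(pre,F)
chain([(o["ee_pos"],o["tool_rot"]),((.51,-.26,.2),(180,0,34)),((.53,-.25,.2),(180,0,88.3)),pre,F])
E
```

```text
(array([ 0.52859852, -0.19453521,  0.11999662]), array([180. ,  17.5,  88.3])) (array([ 0.5319937 , -0.08013955,  0.08391192]), array([180. ,  17.5,  88.3]))
0.0253 -0.0183 -0.0865 -0.1 0.17 -53.71
0.0222 0.0029 0.0 0.0 0.0 -54.3
0.0554 -0.003 0.08 0.0 -17.5 -0.0
0.12 0.0 -0.0 0.0 0.0 0.0
```

Call:
{"name": "carry_out", "arguments": {
  "rows": "0.006 -0.005 -0.025 0 0 -4; 0.012 -0.01 -0.05 0 0 -10; 0.02 -0.015 -0.07 0 0 -17; 0.025 -0.018 -0.086 0 0 -24; 0.025 -0.018 -0.086 0 0 -31; 0.025 -0.018 -0.086 0 0 -38; 0.025 -0.018 -0.086 0 0 -45; 0.025 -0.018 -0.086 0 0 -52"
}}

```text
time: 5.5
ee_pos: [0.5098, -0.2605, 0.1999]
tool_rot: [-179.9, 0.1, 32.6]
force: [-0.8, -0.1, -3.2]
finger_gap: 0.025
grip_force: 59.8
```

Call:
{"name": "carry_out", "arguments": {
  "rows": "0.005 0 0 0 0 -7; 0.01 0 0 0 0 -14; 0.015 0.003 0 0 0 -21; 0.02 0.003 0 0 0 -28; 0.022 0.003 0 0 0 -35; 0.022 0.003 0 0 0 -42; 0.022 0.003 0 0 0 -49; 0.022 0.003 0 0 0 -54"
}}

```text
time: 6.17
ee_pos: [0.53, -0.2516, 0.1996]
tool_rot: [-179.9, -0.0, 86.6]
force: [-0.9, 0.5, -3.3]
finger_gap: 0.0247
grip_force: 59.8
```

Run:
```python
from h import *
from bench import arm
o=arm.get_obs();print(o["ee_pos"],o["tool_rot"],o["joint_positions"].round())
th=17.5;fin=FUL+D*.083+Z*.0037;t=np.radians(th);a=D*np.cos(t)-Z*np.sin(t)
chain([(o["ee_pos"],o["tool_rot"]),barpose(th,fin-.12*a)])
```

```text
[ 0.53002649 -0.25159146  0.19959901] [-1.79863536e+02 -2.73664912e-02  8.65898972e+01] [  5.  22.  21. 104.  -9.  56.  27.]
0.0568 -0.0046 0.0796 -0.4 -17.53 -1.68
```

Call:
{"name": "carry_out", "arguments": {
  "rows": "0.012 -0.001 0.015 0 -4 0; 0.025 -0.003 0.035 0 -8 -1; 0.04 -0.005 0.055 0 -13 -1.7; 0.05 -0.005 0.07 0 -17.5 -1.7; 0.057 -0.005 0.08 0 -17.5 -1.7; 0.057 -0.005 0.08 0 -17.5 -1.7; 0.057 -0.005 0.08 0 -17.5 -1.7; 0.057 -0.005 0.08 0 -17.5 -1.7"
}}

```text
time: 6.83
ee_pos: [0.5296, -0.1973, 0.1224]
tool_rot: [-179.8, 17.5, 87.8]
force: [0.0, -0.3, -2.5]
finger_gap: 0.0252
grip_force: 59.8
```

```bash
python3 barpose.py
python3 - <<'E'
from h import *
from bench import arm
o=arm.get_obs()
th=17.5;fin=FUL+D*.083+Z*.0037
chain([(o["ee_pos"],o["tool_rot"]),barpose(th,fin)])
s=arm.snapshot("top")
# fulcrum crown & plate edge & blade in same view, in fulcrum-stand coords
W=cloud(s);g=np.isfinite(W).all(-1);X=W[g]-FUL;sx=X@D;lx=X@np.array([D[1],-D[0],0])
for lo in range(-60,60,10):
    m=(abs(lx)<.004)&(sx>lo/1e3)&(sx<lo/1e3+.01);print(lo,(np.median(X[m,2])*1e3).round(1),end="; ")
m=(abs(abs(lx)-.04)<.01)&(sx>.05)&(sx<.08)&(X[:,2]>.02)&(X[:,2]<.045);print("edge s",np.percentile(sx[m],[0,2,5])*1e3)
c=(abs(abs(lx)-.022)<.007)&(abs(sx)<.03)&(X[:,2]>.022);print("crown s",sx[c].mean()*1e3)
s2=arm.snapshot("scene");W=cloud(s2);g=np.isfinite(W).all(-1);X=W[g]-FUL;sx=X@D;lx=X@np.array([D[1],-D[0],0])
m=(abs(abs(lx)-.04)<.01)&(sx>.05)&(sx<.08)&(X[:,2]>.02)&(X[:,2]<.045);print("edge s",np.percentile(sx[m],[0,2,5])*1e3)
E
```

```text
ee [ 0.5296 -0.1973  0.1224] [-179.85   17.51   87.78] F [ 0.02 -0.29 -2.52] M [ 0.3  -0.01  0.  ] t 6.8333
top 221 tip x 0.215 blade top z@.1,.2 [0.0098 0.0101] y@.1,.2 [-0.0031 -0.0022]
scene 227 tip x 0.214 blade top z@.1,.2 [0.011  0.0119] y@.1,.2 [0.0015 0.001 ]
0.1234 -0.0022 0.0018 -0.27 0.0 -0.54
-60 54.1; -50 51.5; -40 48.4; -30 -2.1; -20 9.8; -10 24.0; 0 27.6; 10 21.3; 20 -0.6; 30 1.6; 40 0.6; 50 0.9; edge s [65.26043561 65.43314724 65.56268024]
crown s 2.4069923698317215
edge s [59.80941144 60.10845083 60.89439453]
```

Call:
{"name": "carry_out", "arguments": {
  "rows": "0.015 -0.002 0.001 -0.3 0 -0.5; 0.03 -0.002 0.001 -0.3 0 -0.5; 0.045 -0.002 0.001 -0.3 0 -0.5; 0.06 -0.002 0.001 -0.3 0 -0.5; 0.075 -0.002 0.001 -0.3 0 -0.5; 0.09 -0.002 0.001 -0.3 0 -0.5; 0.09 -0.002 0.001 -0.3 0 -0.5; 0.09 -0.002 0.001 -0.3 0 -0.5"
}}

```text
time: 7.7
ee_pos: [0.5303, -0.1078, 0.0931]
tool_rot: [-179.8, 17.5, 88.7]
force: [0.1, -0.5, -3.5]
finger_gap: 0.0247
grip_force: 59.9
```

Run:
```python
from h import *
from bench import arm
o=arm.get_obs();print(o["ee_pos"],o["tool_rot"],o["force"])
th=17.5;fin=FUL+D*.083+Z*.0037
chain([(o["ee_pos"],o["tool_rot"]),barpose(th,fin)])
s=arm.snapshot("scene");i=s["image"][150:250,210:370]
cv2.imwrite("pics/b.png",cv2.resize(i,None,fx=4.8,fy=4.8,interpolation=cv2.INTER_CUBIC)[:,:,::-1])
```

```text
[ 0.53026107 -0.10778831  0.09309473] [-179.84660147   17.46684028   88.70168959] [ 0.09768342 -0.53524086 -3.48760252]
0.0292 0.0011 0.0004 -0.03 -0.03 0.38
```

View pics/b.png

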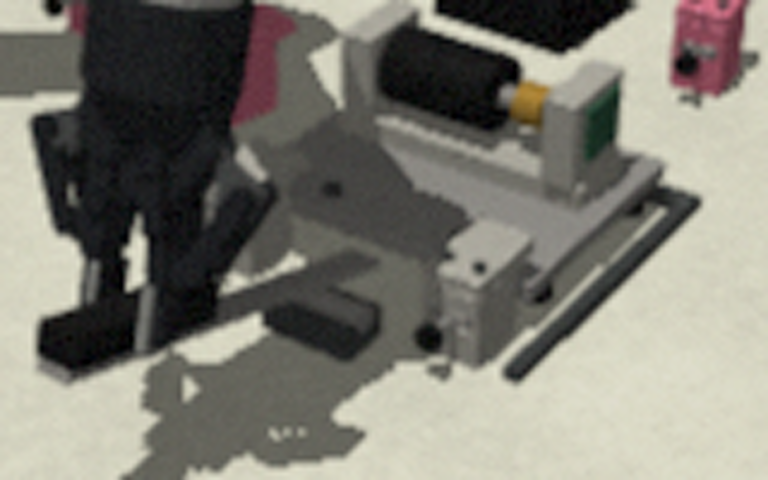

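The bar lies over the fulcrum (330,320) with its tip at about (375,260), just before the plate's front edge. I'll slide it in.

Call:
{"name": "carry_out", "arguments": {
  "rows": "0.004 0.001 0 0 0 0.2; 0.008 0.001 0 0 0 0.2; 0.012 0.001 0 0 0 0.2; 0.016 0.001 0 0 0 0.2; 0.02 0.001 0 0 0 0.2; 0.024 0.001 0 0 0 0.2; 0.027 0.001 0 0 0 0.2; 0.027 0.001 0 0 0 0.2"
}}

```text
time: 8.42
ee_pos: [0.532, -0.0821, 0.0848]
tool_rot: [-179.9, 17.5, 88.4]
force: [0.1, 0.6, -4.2]
finger_gap: 0.0244
grip_force: 59.9
```

```bash
python3 barpose.py
python3 - <<'E'
from h import *
from bench import arm
o=arm.get_obs()
th=17.5;fin=FUL+D*.083+Z*.0037
chain([(o["ee_pos"],o["tool_rot"]),barpose(th,fin)])
E
```

```text
ee [ 0.532  -0.0821  0.0848] [-179.91   17.47   88.44] F [ 0.12  0.63 -4.22] M [ 0.32 -0.   -0.07] t 8.4167
top 406 tip x 0.2398 blade top z@.1,.2 [ 0.0319 -0.0062] y@.1,.2 [-0.0063 -0.0009]
scene 407 tip x 0.2397 blade top z@.1,.2 [ 0.031  -0.0061] y@.1,.2 [0.0125 0.0018]
0.0031 -0.0 0.0003 -0.05 -0.0 0.07
```

Call:
{"name": "carry_out", "arguments": {
  "rows": "0.001 0 0.0005 0 0 0; 0.001 0 0.001 0 0 0; 0.001 0 0.0015 0 0 0; 0.001 0 0.002 0 0 0; 0.001 0 0.002 0 0 0; 0.001 0 0.002 0 0 0"
}}

```text
time: 9.02
ee_pos: [0.532, -0.0829, 0.0831]
tool_rot: [-179.9, 17.5, 88.3]
force: [-0.3, 0.0, -1.5]
finger_gap: 0.0249
grip_force: 60.1
```

```bash
cat > st.py <<'E'
from h import *
from bench import arm
o=arm.get_obs();print("ee",o["ee_pos"].round(4),o["tool_rot"].round(2),"F",o["force"].round(2),"M",o["moment"].round(2),"t",o["time"])
E
python3 st.py; python3 -c "
import numpy as np
for d in(2,3,4,5,6,8):
    r=np.radians(d);c=np.cos(r);s=np.sin(r);print(d,(.134*(1-c)-.024*s).round(5),(.024*(1-c)+.134*s).round(5))"
```

```text
ee [ 0.532  -0.0829  0.0831] [-179.95   17.49   88.35] F [-0.28  0.05 -1.5 ] M [0.49 0.09 0.01] t 9.0167
2 -0.00076 0.00469
3 -0.00107 0.00705
4 -0.00135 0.00941
5 -0.00158 0.01177
6 -0.00177 0.01414
8 -0.00204 0.01888
```

Light contact with the fulcrum shows in the force. I'll start levering.

Call:
{"name": "carry_out", "arguments": {
  "rows": "-0.0002 0 0.0012 0 0.5 0; -0.0004 0 0.0024 0 1 0; -0.0006 0 0.0036 0 1.5 0; -0.0008 0 0.0047 0 2 0; -0.0009 0 0.0059 0 2.5 0; -0.0011 0 0.007 0 3 0; -0.0013 0 0.0082 0 3.5 0; -0.0014 0 0.0094 0 4 0"
}}

```text
time: 9.68
ee_pos: [0.5318, -0.087, 0.0743]
tool_rot: [-179.9, 13.4, 88.3]
force: [0.1, 0.9, -1.4]
finger_gap: 0.0248
grip_force: 60.1
```

Call:
{"name": "carry_out", "arguments": {
  "rows": "-0.0002 0 0.0012 0 0.5 0; -0.0004 0 0.0024 0 1 0; -0.0006 0 0.0036 0 1.5 0; -0.0008 0 0.0047 0 2 0; -0.0008 0 0.0047 0 2 0; -0.0008 0 0.0047 0 2 0"
}}

```text
time: 10.18
ee_pos: [0.5319, -0.0884, 0.0702]
tool_rot: [-180.0, 11.4, 88.4]
force: [-0.3, 4.5, 3.3]
finger_gap: 0.025
grip_force: 60.8
```

```bash
python3 st.py
```

```text
ee [ 0.5319 -0.0884  0.0702] [-179.96   11.45   88.36] F [-0.35  4.48  3.26] M [ 0.8   0.23 -0.05] t 10.1833
```

Call:
{"name": "carry_out", "arguments": {
  "rows": "-0.0001 0 0.0008 0 0.35 0; -0.0002 0 0.0016 0 0.7 0; -0.0004 0 0.0024 0 1 0; -0.0005 0 0.0031 0 1.35 0; -0.0006 0 0.0039 0 1.7 0; -0.0008 0 0.0047 0 2 0; -0.0008 0 0.0047 0 2 0; -0.0008 0 0.0047 0 2 0"
}}

```text
time: 10.85
ee_pos: [0.5319, -0.0899, 0.0655]
tool_rot: [-180.0, 9.4, 88.4]
force: [-1.2, 4.8, 3.8]
finger_gap: 0.0247
grip_force: 60.9
```

```bash
cat > look.py <<'E'
import sys
from h import *
from bench import arm
o=arm.get_obs();print("ee",o["ee_pos"].round(4),o["tool_rot"].round(2),"F",o["force"].round(2),"M",o["moment"].round(2),"t",o["time"])
L=np.array([D[1],-D[0],0])
for n in("top","scene"):
    s=arm.snapshot(n);W=cloud(s);g=np.isfinite(W).all(-1);P=W[g]
    s0=dict(np.load(f"pics/{n}0.npz"));P0=cloud(s0);g0=np.isfinite(P0).all(-1);P0=P0[g0]
    r=[]
    for X,V in((P,s["image"][g].max(-1)),(P0,s0["image"][g0].max(-1))):
        X=X-FUL;sx=X@D;lx=X@L
        # plate top strip near front edge, between housings
        m=(abs(abs(lx)-.035)<.02)&(sx>.075)&(sx<.1)&(X[:,2]>.025)&(X[:,2]<.06)
        r.append(np.median(X[m,2])*1e3)
        for c in(-.077,.077):  # knob: dark points before housing
            k=(abs(lx-c)<.008)&(sx>-.012)&(sx<.016)&(X[:,2]>.008)&(X[:,2]<.05)
            r.append((sx[k].min()*1e3) if k.any() else np.nan); r.append(k.sum())
    r=np.array(r).round(1);print(n,"plate rise",(r[0]-r[5]).round(1),"knob L,R now",r[1:5],"start",r[6:])
    if len(sys.argv)>1: cv2.imwrite(f"pics/{sys.argv[1]}_{n}.png",s["image"][:,:,::-1])
E
python3 look.py l1
```

```text
ee [ 0.5319 -0.0899  0.0655] [-179.95    9.42   88.36] F [-1.17  4.77  3.77] M [1.02 0.18 0.01] t 10.85
top plate rise 2.2 knob L,R now [-2.2 23.  -2.8 20. ] start [-2.2 23.  -2.8 21. ]
scene plate rise 2.5 knob L,R now [12.7  2.  -8.1 40. ] start [-8.3 40.  -8.8 41. ]
```

Call:
{"name": "carry_out", "arguments": {
  "rows": "-0.0001 0 0.0008 0 0.35 0; -0.0002 0 0.0016 0 0.7 0; -0.0004 0 0.0024 0 1 0; -0.0005 0 0.0031 0 1.35 0; -0.0006 0 0.0039 0 1.7 0; -0.0008 0 0.0047 0 2 0; -0.0008 0 0.0047 0 2 0; -0.0008 0 0.0047 0 2 0"
}}

```text
time: 11.62
ee_pos: [0.5319, -0.0911, 0.0609]
tool_rot: [-180.0, 7.4, 88.4]
force: [0.3, 5.8, 3.2]
finger_gap: 0.0247
grip_force: 60.9
```

```bash
python3 look.py
```

```text
ee [ 0.5319 -0.0911  0.0609] [-179.95    7.39   88.38] F [0.31 5.78 3.24] M [ 1.2   0.09 -0.02] t 11.6167
top plate rise 3.9 knob L,R now [-2.2 23.  -2.8 21. ] start [-2.2 23.  -2.8 21. ]
scene plate rise 4.6 knob L,R now [10.3  2.  -7.5 42. ] start [-8.3 40.  -8.8 41. ]
```

Call:
{"name": "carry_out", "arguments": {
  "rows": "-0.0001 0 0.0008 0 0.35 0; -0.0002 0 0.0016 0 0.7 0; -0.0004 0 0.0024 0 1 0; -0.0005 0 0.0033 0 1.4 0; -0.0005 0 0.0033 0 1.4 0; -0.0005 0 0.0033 0 1.4 0"
}}

```text
time: 12.22
ee_pos: [0.5319, -0.0918, 0.0577]
tool_rot: [-180.0, 6.0, 88.4]
force: [0.2, 5.8, 3.9]
finger_gap: 0.0249
grip_force: 60.9
```

```bash
python3 look.py
```

```text
ee [ 0.5319 -0.0918  0.0577] [-179.95    5.98   88.39] F [0.23 5.75 3.9 ] M [1.26 0.04 0.01] t 12.2167
top plate rise 5.7 knob L,R now [-2.2 23.  -2.6 20. ] start [-2.2 23.  -2.8 21. ]
scene plate rise 6.0 knob L,R now [ 0.5  1.  -7.9 46. ] start [-8.3 40.  -8.8 41. ]
```

Call:
{"name": "carry_out", "arguments": {
  "rows": "-0.0001 0 0.0008 0 0.35 0; -0.0002 0 0.0016 0 0.7 0; -0.0004 0 0.0024 0 1 0; -0.0005 0 0.0033 0 1.4 0; -0.0005 0 0.0033 0 1.4 0; -0.0005 0 0.0033 0 1.4 0"
}}

```text
time: 12.82
ee_pos: [0.5319, -0.0925, 0.0545]
tool_rot: [-180.0, 4.6, 88.4]
force: [-0.5, 8.1, 3.9]
finger_gap: 0.0248
grip_force: 60.9
```

```bash
python3 look.py
```

```text
ee [ 0.5319 -0.0925  0.0545] [-179.96    4.57   88.4 ] F [-0.45  8.07  3.86] M [1.29 0.06 0.04] t 12.8167
top plate rise 6.4 knob L,R now [-2.2 23.   0.  17. ] start [-2.2 23.  -2.8 21. ]
scene plate rise 7.1 knob L,R now [ nan  0.  -7.3 39. ] start [-8.3 40.  -8.8 41. ]
```

Call:
{"name": "carry_out", "arguments": {
  "rows": "0 0 0.0008 0 0.35 0; 0.0001 0 0.0016 0 0.7 0; 0.0002 0 0.0024 0 1 0; 0.0003 0 0.0031 0 1.3 0; 0.0003 0 0.0031 0 1.3 0; 0.0003 0 0.0031 0 1.3 0"
}}

```text
time: 13.42
ee_pos: [0.5319, -0.093, 0.0517]
tool_rot: [-180.0, 3.3, 88.4]
force: [-0.9, 6.1, 6.2]
finger_gap: 0.025
grip_force: 61.1
```

```bash
python3 look.py l3
```

```text
ee [ 0.5319 -0.093   0.0517] [-179.96    3.31   88.39] F [-0.86  6.09  6.22] M [0.99 0.16 0.04] t 13.4167
top plate rise 8.5 knob L,R now [-2. 22.  0. 17.] start [-2.2 23.  -2.8 21. ]
scene plate rise 8.4 knob L,R now [15.7  1.  -7.3 42. ] start [-8.3 40.  -8.8 41. ]
```

Call:
{"name": "carry_out", "arguments": {
  "rows": "0 0 0.0008 0 0.35 0; 0.0001 0 0.0016 0 0.7 0; 0.0002 0 0.0024 0 1 0; 0.0003 0 0.0031 0 1.3 0; 0.0003 0 0.0031 0 1.3 0; 0.0003 0 0.0031 0 1.3 0"
}}

```text
time: 14.02
ee_pos: [0.5318, -0.0936, 0.0485]
tool_rot: [-180.0, 2.1, 88.3]
force: [0.1, 4.4, 5.3]
finger_gap: 0.0247
grip_force: 60.9
```

```bash
python3 look.py l4
```

```text
ee [ 0.5318 -0.0936  0.0485] [-179.96    2.07   88.35] F [0.09 4.4  5.34] M [ 0.84 -0.06  0.13] t 14.0167
top plate rise 10.1 knob L,R now [ 9.3 15.   8.8 14. ] start [-2.2 23.  -2.8 21. ]
scene plate rise 10.2 knob L,R now [13.5  2.   4.4 36. ] start [-8.3 40.  -8.8 41. ]
```

Both knobs have moved in by about 12 mm, so the catches have sprung. I'll ease the base down.

Call:
{"name": "carry_out", "arguments": {
  "rows": "0 0 0 0 0 0; 0 0 -0.0003 0 -0.15 0; 0 0 -0.0007 0 -0.3 0; 0 0 -0.0011 0 -0.5 0; 0 0 -0.0016 0 -0.7 0; 0 0 -0.0021 0 -0.9 0; 0 0 -0.0027 0 -1.15 0; 0.0001 0 -0.0033 0 -1.4 0"
}}

```text
time: 14.78
ee_pos: [0.531, -0.0945, 0.0515]
tool_rot: [-179.9, 3.6, 88.3]
force: [0.0, 0.1, -0.1]
finger_gap: 0.0244
grip_force: 60.2
```

Call:
{"name": "carry_out", "arguments": {
  "rows": "0.0001 0 -0.0007 0 -0.3 0; 0.0002 0 -0.0016 0 -0.7 0; 0.0003 0 -0.0024 0 -1 0; 0.0004 0 -0.0033 0 -1.4 0; 0.0005 0 -0.0039 0 -1.7 0; 0.0006 0 -0.0047 0 -2 0; 0.0006 0 -0.0047 0 -2 0; 0.0006 0 -0.0047 0 -2 0"
}}

```text
time: 15.45
ee_pos: [0.5317, -0.0923, 0.0563]
tool_rot: [-179.9, 5.5, 88.4]
force: [-0.3, 0.6, -1.9]
finger_gap: 0.025
grip_force: 60.1
```

```bash
python3 look.py l5
```

```text
ee [ 0.5317 -0.0923  0.0563] [-179.94    5.49   88.36] F [-0.25  0.6  -1.92] M [0.09 0.02 0.04] t 15.45
top plate rise 9.9 knob L,R now [ 9.4 15.   8.8 14. ] start [-2.2 23.  -2.8 21. ]
scene plate rise 10.1 knob L,R now [ 5.9  1.   3.9 34. ] start [-8.3 40.  -8.8 41. ]
```

The plate holds its height on the catches. I'll tilt further, lift clear of the fulcrum and draw the bar out along its axis.

Call:
{"name": "carry_out", "arguments": {
  "rows": "0.0003 0 -0.0024 0 -1 0; 0.0006 0 -0.0047 0 -2 0; 0.0008 0 -0.007 0 -3 0; 0.001 0 -0.0094 0 -4 0; 0.001 0 -0.0104 0 -4 0; 0.001 0 -0.0114 0 -4 0; 0.001 0 -0.012 0 -4 0; 0.001 0 -0.012 0 -4 0"
}}

```text
time: 16.22
ee_pos: [0.5316, -0.0905, 0.0682]
tool_rot: [-179.9, 9.5, 88.3]
force: [-0.8, -0.0, -2.6]
finger_gap: 0.0246
grip_force: 59.9
```

```bash
python3 look.py l6
python3 - <<'E'
from h import *
from bench import arm
# blade slope in tool frame, between handle and fulcrum
o=arm.get_obs();R=Ro.from_euler("xyz",o["tool_rot"],degrees=True)
for n in("top","scene"):
    s=arm.snapshot(n);W=cloud(s);g=np.isfinite(W).all(-1);X=R.inv().apply(W[g]-o["ee_pos"])
    m=(X[:,0]>.07)&(X[:,0]<.18)&(abs(X[:,1])<.008)&(abs(X[:,2]-.01)<.012)
    p=np.polyfit(X[m,0],X[m,2],1);print(n,m.sum(),np.polyval(p,[.07,.13,.216]).round(4))
E
```

```text
ee [ 0.5316 -0.0905  0.0682] [-179.93    9.49   88.34] F [-0.78 -0.01 -2.63] M [ 0.13 -0.04 -0.04] t 16.2167
top plate rise 10.2 knob L,R now [ 9.3 15.   8.8 14. ] start [-2.2 23.  -2.8 21. ]
scene plate rise 10.3 knob L,R now [11.1  2.   3.9 35. ] start [-8.3 40.  -8.8 41. ]
top 144 [0.0098 0.01   0.0102]
scene 141 [0.011  0.0113 0.0116]
```

Call:
{"name": "carry_out", "arguments": {
  "rows": "-0.005 0 0 0 0 0; -0.015 0 0 0 0 0; -0.03 0 0 0 0 0; -0.05 0 0 0 0 0; -0.07 0 0 0 0 0; -0.09 0 0 0 0 0; -0.11 0 0 0 0 0; -0.13 0 0 0 0 0"
}}

```text
time: 17.08
ee_pos: [0.5274, -0.2209, 0.09]
tool_rot: [-179.9, 9.5, 88.3]
force: [0.5, 0.5, -3.0]
finger_gap: 0.0248
grip_force: 59.9
```

Call:
{"name": "carry_out", "arguments": {
  "rows": "-0.02 0 0 0 0 0; -0.04 0 0 0 0 0; -0.06 0 0 0 0 0; -0.08 0 0 0 0 0; -0.08 0 0 0 3 0; -0.08 0 0 0 6.5 0; -0.08 0 0 0 9.5 0; -0.08 0 0 0 9.5 0"
}}

```text
time: 17.75
ee_pos: [0.5243, -0.3022, 0.1033]
tool_rot: [-180.0, 0.1, 88.0]
force: [-0.2, -1.0, -2.5]
finger_gap: 0.0245
grip_force: 59.9
```

```bash
python3 barpose.py; python3 look.py l7
```

```text
ee [ 0.5243 -0.3022  0.1033] [-1.7999e+02  8.0000e-02  8.7990e+01] F [-0.2  -1.05 -2.49] M [-0.29  0.02 -0.02] t 17.75
top 381 tip x 0.2173 blade top z@.1,.2 [0.0093 0.0104] y@.1,.2 [-0.002  -0.0029]
scene 427 tip x 0.2186 blade top z@.1,.2 [0.0106 0.0113] y@.1,.2 [ 0.0008 -0.0002]
ee [ 0.5248 -0.2992  0.1028] [-1.7992e+02  8.0000e-02  8.8190e+01] F [-0.05  0.01 -3.05] M [-0.16  0.   -0.01] t 17.85
top plate rise 9.4 knob L,R now [ 9.3 15.  -8.3 15. ] start [-2.2 23.  -2.8 21. ]
scene plate rise 10.4 knob L,R now [ 3.7 27.   4.  36. ] start [-8.3 40.  -8.8 41. ]
```

Call:
{"name": "carry_out", "arguments": {
  "rows": "0 0 0.015 0 0 0; 0 0 0.035 0 0 0; 0 0 0.055 0 0 0; 0 0 0.07 0 0 0; 0 0 0.079 0 0 0; 0 0 0.084 0 0 0; 0 0 0.086 0 0 0; 0 0 0.0865 0 0 0"
}}

```text
time: 18.62
ee_pos: [0.526, -0.2973, 0.0165]
tool_rot: [-180.0, 0.0, 88.4]
force: [0.3, 0.3, -2.5]
finger_gap: 0.0243
grip_force: 59.8
```

Call:
{"name": "carry_out", "arguments": {
  "rows": "0 0 0 0 0 0; 0 0 0 0 0 0; 0 0 0 0 0 0"
}}

```text
time: 18.87
ee_pos: [0.5261, -0.2978, 0.0171]
tool_rot: [180.0, 0.0, 88.3]
force: [0.2, 0.1, -3.5]
finger_gap: 0.0248
grip_force: 59.8
```

Just above the bench; I'll lower 1 mm more, release and retreat.

Call:
{"name": "carry_out", "arguments": {
  "rows": "0 0 0.0005 0 0 0; 0 0 0.001 0 0 0; 0 0 0.0012 0 0 0; 0 0 0.0012 0 0 0"
}}

```text
time: 19.2
ee_pos: [0.5258, -0.2977, 0.0156]
tool_rot: [-180.0, -0.0, 88.3]
force: [0.0, -0.4, 1.3]
finger_gap: 0.0247
grip_force: 60.4
```

Call:
{"name": "carry_out", "arguments": {
  "rows": "0 0 0 0 0 0; 0 0 0 0 0 0; 0 0 0 0 0 0; 0 0 0 0 0 0; 0 0 0 0 0 0; 0 0 0 0 0 0; 0 0 0 0 0 0; 0 0 0 0 0 0",
  "claw": 1
}}

```text
time: 19.87
ee_pos: [0.5256, -0.2975, 0.0151]
tool_rot: [-179.9, -0.0, 88.3]
force: [0.1, -0.2, 0.4]
finger_gap: 0.0855
grip_force: 0.0
```

Call:
{"name": "carry_out", "arguments": {
  "rows": "0 0 -0.01 0 0 0; 0 0 -0.03 0 0 0; 0 0 -0.06 0 0 0; 0 0 -0.09 0 0 0; 0 0 -0.12 0 0 0; 0 0 -0.12 0 0 0; 0 0 -0.12 0 0 0; 0 0 -0.12 0 0 0"
}}

```text
time: 20.53
ee_pos: [0.5254, -0.2971, 0.1353]
tool_rot: [-179.9, -0.0, 88.3]
force: [-0.2, -0.2, -0.1]
finger_gap: 0.0853
grip_force: 0.0
```

```bash
python3 look.py fin
```

```text
ee [ 0.5254 -0.2971  0.1353] [-1.7993e+02 -3.0000e-02  8.8350e+01] F [-0.22 -0.2  -0.12] M [-0.07 -0.02 -0.03] t 20.5333
top plate rise 10.0 knob L,R now [ 9.3 15.   8.8 14. ] start [-2.2 23.  -2.8 21. ]
scene plate rise 10.3 knob L,R now [ 3. 29.  4. 33.] start [-8.3 40.  -8.8 41. ]
```

View pics/fin_scene.png

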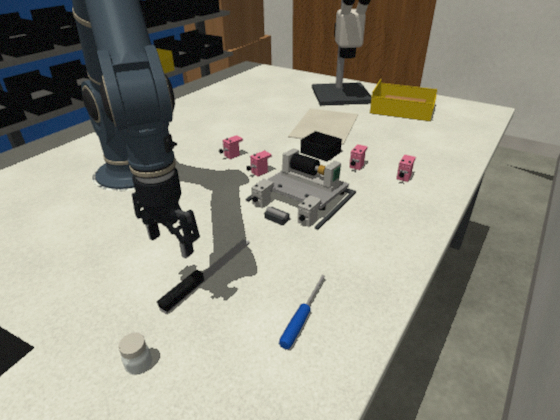

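The bar lies flat on the bench, handle at (182,290) and tip at about (248,242), well clear of the fulcrum at (277,215). The base is raised on the catches and the bystanders have not moved.

```bash
python3 -c "
from bench import arm
print(arm.close_job())"
```

```text
the job is handed in; nothing more can be done
None
```

The job is handed in with no verdict returned: by my measurements both catches sprang out, the base rests on them about 10 mm up, and the bar lies flat on the bench well clear of the stand and fulcrum.

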